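Swing the cutlery tray to its serving position and latch it

TASK

Swing the loaded steel tray round its pivot pin until it meets the rubber buffer, and press it home there with about 12 newtons for a good second, never pushing on it with more than 16. Then swing the red latch arm fully closed behind the tray so that it cannot swing back, and let go. Keep the caddy and the cup standing in the tray, and leave everything else on the table alone.

Things in the scene. Friction and masses are not known exactly. Their poses are not given: they have to be found in the camera images.
- board: white plastic board, 420 x 420 x 12 mm, fixed flat on the table. Origin: on the axis of the upright steel pivot pin (12 mm thick, brass head 22 mm across, top 28 mm above the table), at the board's underside. x points roughly away from the robot; it reaches from x = -220 to 200 and from y = -365 to 55 mm; yaw varies
- tray: loose steel tray; the pin through a hole in its floor corner lets it only slide round on the board (play 1 mm). Origin: hole centre, underside (12 mm over the table). Outside: x -23.5 (near wall, the one to push) to 106.5 mm (far wall), y -240 (free end) to 25 mm. It starts 0.36 to 0.62 rad clockwise (from above) of the board's heading; home is the board's heading within 0.11 rad
- tray_corner (a point): top outer corner of the tray where the near wall meets the free end wall, tray frame (-23.5, -240, 34) mm. Floor 6 mm, walls 4 mm thick; wall tops 46 mm above the table. Pushing the near wall at this corner takes about 1 to 2 N to slide the tray (mass and friction vary)
- tray_contact (a point): point on the tray's far wall, tray frame (106.5, -200, 20) mm, that meets the black rubber buffer: a round nose, 24 mm across, 32 mm above the table, on a screw in the bracket. Its tip is at bracket y = 100 mm and anywhere from x = 141.5 to 156.5 mm (screwed in or out, not measured: feel for it). It yields towards +x, 1 mm per 9 N, at most 6 mm, and springs back
- bracket: aluminium L-shaped bracket on the board beside and beyond the tray's free end; heading of the board, set up to 5 mm forward or back; carries buffer and latch. Origin: latch arm's pivot axis at the board's top (12 mm above the table), 300 mm to -y and about 35 mm to -x of the pivot pin. Bars 30 mm wide, 8 mm high: along x from -25 to 205 mm, then at the far end to y = 120 mm
- latch (a joint): red latch arm on the bracket, 100 mm from pivot to tip, 16 mm wide, 22 to 40 mm above the table; rad: 0 = points along bracket -x (open), 1.571 = along bracket +y behind the tray's near wall (closed, at its limit), 2 to 20 mm clear of a tray that is home. It turns clockwise from above, stays where left, takes about 1.5 N at the knob
- latch_knob (a point): centre of the black upright knob on the end of the latch arm, 14 mm across, 92 mm from the arm's pivot, reaching from 40 to 70 mm above the table; the point is 57 mm above the table
- caddy: red open cutlery caddy standing in the tray near the free end, 85 x 85 x 55 mm, with white cutlery up to 88 mm above its underside; origin at the centre of the underside
- cup: blue open cup standing in the tray, 60 mm across and 65 mm high; origin at the centre of the underside
- jar: small jar with a red lid standing on the board's near left part, 44 mm across and 60 mm high; origin at the centre of the underside; leave alone
- squeeze: yellow squeeze bottle left of the board, 56 mm across and 170 mm high; origin at the centre of the underside; leave alone
- bowl: white bowl left of the board, 120 mm across and 50 mm high; origin at the centre of the underside; leave alone
- glovebox: white and blue glove box right of the board, 120 x 220 x 70 mm; origin at the centre of the underside; leave alone
- turner: kitchen turner lying right of the board; origin about its middle, at its underside; leave alone
Things that resemble listed ones, but are neither listed nor needed, are in the scene too. Leave any green look-alike of the cup alone. There is more than one size of the caddy; the one meant has the size given above.

How it is judged:
By the outcome, as a careful person would: the job done as asked, in the order asked, and still so for the second after the job is handed in, with the robot touching nothing.
It also fails if it takes over 67 s, if anything falls off the work surface, if the arm or the gripper's body presses on something with over 40 N, if the wrist force passes 120 N, or if a joint passes its speed limit or range.

ROBOT

A 7-joint arm with a two-finger parallel gripper is mounted at the origin on the work surface. World frame = base frame: x ahead of the robot, y to its left, z up, the work surface at z = 0. Lengths are in m, angles in rad, forces in N, time in s.
With the tool pointing down it reaches from about 0.4 to 0.85 m from the base axis. Payload 4.5 kg.
Tool frame: the origin (TCP) lies between the finger pads; the fingertips stand 19 mm ahead of it and the grasp point (between the pads) is the TCP; z points along the fingers, y is the direction in which the jaws open and shut (so a half turn about z gives the same grasp; the last joint's range is limited). The gripper opens to 88 mm and grips with 3 to 60 N. Pads are 18 mm wide; open, the fingers measure 123 mm over their backs; the gripper's body (75 mm by 187 mm) begins 45 mm behind the grasp point.
Start: joints at [1.16, 0.689, -0.195, 1.565, 0.157, 0.902, -0.215], TCP at [0.269, -0.564, 0.258] pointing down, gripper open.
Joint ranges: [-3.01, 3.01], [-0.46, 2.08], [-1.47, 1.51], [0.13, 2.56], [-1, 4.14], [0.04, 2.09], [-2.66, 2.66]. Speed limits (rad/s): [2.57, 2.57, 3.14, 3.14, 3.14, 3.14, 3.14].

INTERFACE

Orientations are given as a unit quaternion [x, y, z, w].
In Python, from plant import status, snapshot, finish_job, cut_out, tip_of gives the robot as it stands. The module is installed in compiled form; this text tells all that it offers.
- The arm moves only by the tool carry_out, never from a script. Its arguments are lists of equal length, an entry for each row: "linear": the shift along the world's x, y, z in m, a list of three; "roll": the turn about the world's z in rad. A call has 1 to 8 rows; each row is the pose to reach, as a shift and turn from the pose measured when the call began; what a row does not reach only later rows make up. A row lasts 1/12 s, in which the tool goes at most 41.7 mm and 7.16 degrees, less where a joint would pass 70% of its speed; a pose out of reach is approached as far as the arm can. A call with a gripper value outside its range is refused whole. "gripper" is the opening, from 0 (shut) to 1 (fully open), set as the call begins (left out, the last holds). The fingers move at their own pace and stop on an object; "grip_force" is the grip in N (left out, the last holds). Time passes only in rows, so rows that repeat a pose let the fingers close. It gives the time, the measured TCP pose, the force and the opening at its end, in the units of the state.
- status.get_state(): the state, without advancing time (a new reading comes with each control period).
- snapshot(name): name is "scene" or "top"; returns a dict with "img" (420x560x3 uint8, red, green, blue), "range_z" (420x560 float32, m along the optical axis (not along the pixel's ray), 0 where there is no reading), "fx", "fy", "cx", "cy" (pixels), "world_from_camera" (4x4, takes a point from camera to world coordinates). Camera axes: x right, y down, z forward; pixel columns grow to the right and rows downward; lengths in m; the calibration is good to about 2 mm. A picture is of the moment at which its call begins.
- finish_job(): hands the job in, once; it reports no verdict.
Trained networks look in a picture, given as the dict that the camera call returned (one of the last four; its "shot" number tells which), for a name from the list of things; names that differ only in an ending like _2 or _b are one class to them, and where a whole thing is asked for, a point or a joint stands for the part that bears it (a point fixed in the world has none). Each returns a list of dicts, best first, with "confidence" (0 to 1); they miss things now and then, are a little off and sometimes report something else, mostly with a low value. They report only what shows in the picture. A call takes as long as a camera call. They do not tell look-alikes from the thing itself.
- cut_out(picture, query): "region" (420x560 bool, what is visible of it) and "pixel" ([column, row] in pixels, amid what is visible of it).
- tip_of(picture, query): "pixel" ([column, row] in pixels: a listed point, or the origin of a listed thing).
The state is a dict: "clock": time; "q": joint angles; "qd": joint speeds; "joint_torque": joint torques, N m; "tool_pos": TCP position; "eef_rot": TCP orientation; "contact_force": force on the tool from outside, world axes, zero at the start; "moment": the same for the moment, N m; "opening": opening from 0.0 (shut) to 1.0 (fully open).
Only numpy, scipy, OpenCV 4.12 (cv2) and the standard library are available. Lean on these libraries where they do the work, as an engineer would, in place of code of your own. Each camera call takes 0.05 s, during which the arm holds its last target.

## Working session

There is one attempt and no reset: what is moved stays moved. The work goes in short steps, Python scripts to look and compute and a tool call to move; the robot and the scene stay as the last step left them, time stands still between calls to the robot, and variables do not carry over. Pictures are saved under pics/ and viewed, and the job is handed in when it is done.

Besides the shell and the picture viewer there is one more tool, called after "Emit:" by a JSON object that holds its "name" and its "arguments", one argument or row to a line. carry_out: Moves the arm, as the interface text tells. Its arguments: {"type":"object","properties":{"linear":{"type":"array"},"roll":{"type":"array"},"gripper":{"type":"number"},"grip_force":{"type":"number"}},"required":["linear","roll"]}

```bash
mkdir -p pics
cat > h.py <<'E'
import numpy as np, cv2
from plant import status, snapshot, finish_job, cut_out, tip_of
def px2w(s,c,r,d=None):
    if d is None:
        d=s["range_z"][int(round(r)),int(round(c))]
    p=np.array([(c-s["cx"])/s["fx"]*d,(r-s["cy"])/s["fy"]*d,d,1])
    return (s["world_from_camera"]@p)[:3]
def px2z(s,c,r,z):
    a=s["world_from_camera"];o=a[:3,3];v=a[:3,:3]@np.array([(c-s["cx"])/s["fx"],(r-s["cy"])/s["fy"],1])
    return o+v*(z-o[2])/v[2]
def save(s,n): cv2.imwrite("pics/"+n+".png",s["img"][:,:,::-1])
E
python3 - <<'E'
from h import *
st=status.get_state();print(st)
for n in("scene","top"):
    s=snapshot(n);save(s,n+"0");print(n,s["fx"],s["world_from_camera"].round(3).tolist())
    for q,z in(("tray_corner",.046),("tray_contact",.032),("latch_knob",.057),("board",0.0),("tray",.018),("bracket",.02)):
        for t in tip_of(s,q)[:2]: print(q,np.round(t["pixel"],1),round(t["confidence"],2),px2z(s,*t["pixel"],z).round(4))
    for q in("caddy","cup","jar","latch"):
        for t in cut_out(s,q)[:3]: print(q,np.round(t["pixel"],1),round(t["confidence"],2),px2w(s,*t["pixel"]).round(3))
E
```

```text
{'clock': 0.0, 'q': array([ 1.15983519,  0.68997405, -0.19451617,  1.56631645,  0.15729833,
        0.90248202, -0.2151007 ]), 'qd': array([ 1.15603827e-03, -2.59709107e-04,  1.23807670e-03, -2.83119997e-04,
       -2.96843401e-05,  6.28120206e-04, -1.44155322e-03]), 'joint_torque': array([-4.45164378e-04, -5.27557290e+01, -1.26655832e+00, -1.53428954e+01,
       -5.26109990e-02,  6.56568620e-03,  1.86204893e-04]), 'tool_pos': array([ 0.26861227, -0.56369165,  0.2569236 ]), 'eef_rot': array([ 9.75365855e-01,  2.20591587e-01, -2.57653101e-04, -8.56391450e-04]), 'contact_force': array([ 0.6087553 ,  0.51963024, -0.65120783]), 'moment': array([0.02799001, 0.02945528, 0.02059732]), 'opening': 1.0008152057273902}
scene 518.3509246836757 [[0.725, 0.529, -0.441, 1.122], [0.689, -0.563, 0.457, -0.733], [-0.007, -0.635, -0.772, 1.198], [0.0, 0.0, 0.0, 1.0]]
tray_corner [276.9 185.3] 0.94 [ 0.3796 -0.0051  0.046 ]
tray_corner [367.7 140.2] 0.48 [0.4568 0.3357 0.046 ]
tray_contact [284.3 226.5] 0.9 [ 0.4954 -0.0945  0.032 ]
latch_knob [260.8 244. ] 0.61 [ 0.5037 -0.1948  0.057 ]
board [357.2 21
[... 731 characters left out ...]
-0.0832  0.032 ]
tray_contact [227.9 168. ] 0.22 [0.5865 0.1194 0.032 ]
latch_knob [322.4 193.3] 0.54 [ 0.5032 -0.203   0.057 ]
latch_knob [228.2 170.9] 0.33 [0.5728 0.115  0.057 ]
board [147.5 215. ] 0.28 [0.4217 0.3974 0.    ]
tray [227.3 168.6] 0.79 [0.5866 0.1232 0.018 ]
tray [253.5 168.2] 0.28 [0.5897 0.0327 0.018 ]
bracket [319.  168.4] 0.86 [ 0.5931 -0.1931  0.02  ]
bracket [381.8 169.9] 0.72 [ 0.5921 -0.4092  0.02  ]
caddy [337.9 261.1] 0.8 [ 0.278 -0.26   0.037]
caddy [271.4 201.3] 0.71 [ 0.472 -0.033  0.064]
cup [184.4 157. ] 0.67 [0.627 0.276 0.004]
cup [252.7 168.4] 0.62 [0.589 0.035 0.02 ]
jar [235.5 214.6] 0.53 [0.425 0.084 0.075]
latch [318.2 181.2] 0.68 [ 0.547 -0.19   0.033]
```

Run:
```python
import cv2
a=cv2.imread("pics/top0.png")[100:320,130:430];cv2.imwrite("pics/t1.png",cv2.resize(a,(800,587),interpolation=2))
a=cv2.imread("pics/scene0.png")[110:320,160:440];cv2.imwrite("pics/s1.png",cv2.resize(a,(800,600),interpolation=2))
```

```text
(no output)
```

View pics/t1.png

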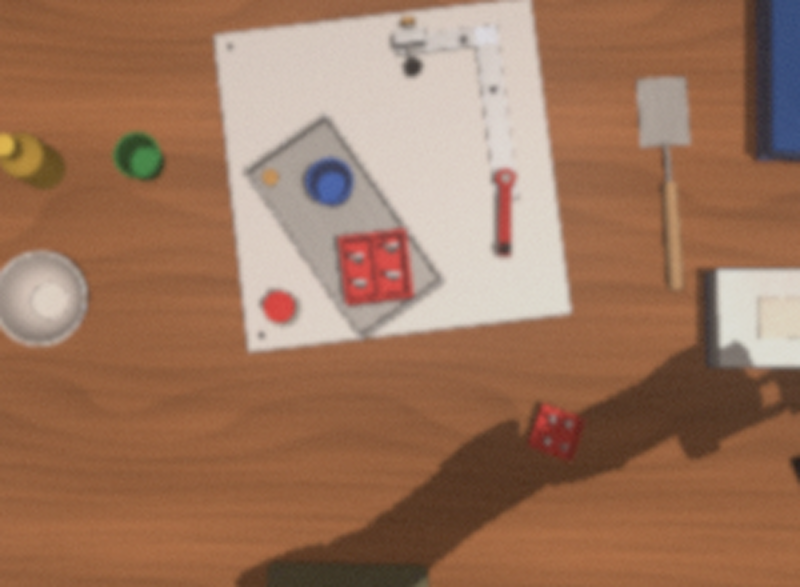

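View pics/s1.png

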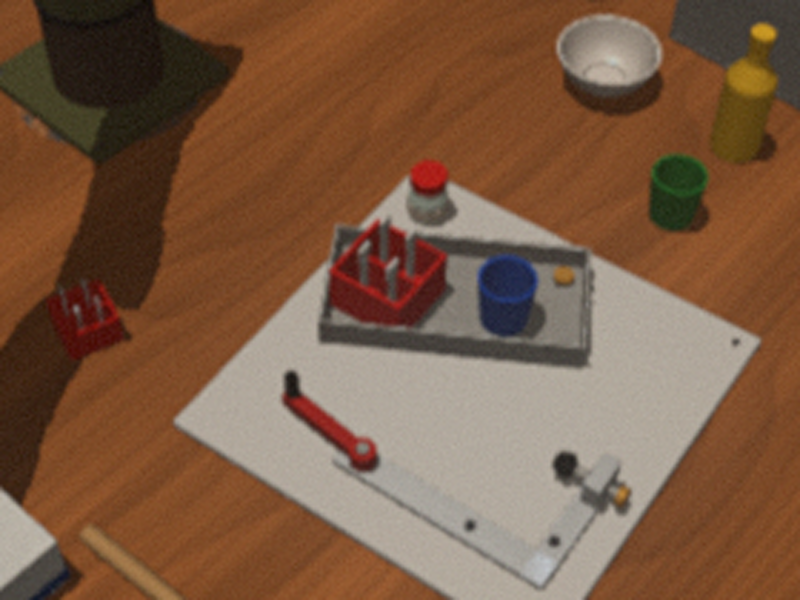

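View pics/scene0.png

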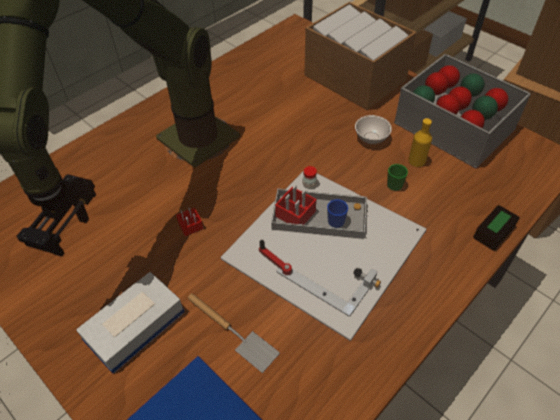

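Top view crop: the board is yawed about +0.1. The tray's pin is at crop (270,177), its near-free corner at (362,335), caddy at (375,268), latch knob at (503,248) and buffer nose at (411,66). Next I'll measure the geometry exactly.

```bash
cat > m.py <<'E'
from h import *
from scipy.optimize import least_squares
def cloud(s):
    H,W=s["range_z"].shape;c,r=np.meshgrid(np.arange(W),np.arange(H));d=s["range_z"]
    p=np.stack([(c-s["cx"])/s["fx"]*d,(r-s["cy"])/s["fy"]*d,d,np.ones_like(d)],-1)
    return p@s["world_from_camera"].T
E
python3 - <<'E'
from m import *
s=snapshot("top"); P=cloud(s)
for q in("board","tray","caddy","latch","bracket"):
    for t in cut_out(s,q)[:1]:
        m=t["region"].astype(np.uint8)
        cs=max(cv2.findContours(m,0,2)[0],key=cv2.contourArea)
        box=cv2.boxPoints(cv2.minAreaRect(cs))
        z={"board":.012,"tray":.046,"caddy":.073,"latch":.04,"bracket":.02}[q]
        print(q,round(t["confidence"],2),m.sum(),[px2z(s,*b,z)[:2].round(3).tolist() for b in box])
        if q=="caddy":
            for h in(.03,.05,.08,.09):
                k=t["region"]&(P[...,2]>h); print(h,k.sum(),P[k][:,:2].min(0),P[k][:,:2].max(0))
s2=snapshot("scene");P2=cloud(s2)
reg=(P2[...,0]>.35)&(P2[...,0]<.6)&(P2[...,1]>-.12)&(P2[...,1]<.04)&(P2[...,2]>.085)
print("tall",reg.sum(),P2[reg][:,:3].round(3)[::4].tolist())
# brass head: yellow pixels near
im=cv2.cvtColor(s["img"],cv2.COLOR_RGB2HSV)
k=(im[...,0]>10)&(im[...,0]<30)&(im[...,1]>90)&(abs(P[...,0]-.6)<.05)&(abs(P[...,1]-.1)<.04)
r,c=np.nonzero(k);print("pin",k.sum(),c.mean(),r.mean(),px2z(s,c.mean(),r.mean(),.028))
k=(im[...,2]<70)&(abs(P[...,0]-.5)<.04)&(abs(P[...,1]+.2)<.02)
r,c=np.nonzero(k);print("knob",k.sum(),px2z(s,c.mean(),r.mean(),.07))
E
```

```text
board 0.88 10352 [[0.785, 0.195], [0.844, -0.228], [0.424, -0.281], [0.367, 0.133]]
tray 0.71 1930 [[0.598, 0.147], [0.68, 0.041], [0.467, -0.118], [0.387, -0.012]]
caddy 0.84 347 [[0.259, -0.216], [0.318, -0.234], [0.299, -0.296], [0.241, -0.277]]
0.03 85 [ 0.24505071 -0.29404039] [ 0.33886347 -0.07992563]
0.05 16 [ 0.25252231 -0.27464186] [ 0.33886347 -0.07992563]
0.08 1 [ 0.33886347 -0.07992563] [ 0.33886347 -0.07992563]
0.09 1 [ 0.33886347 -0.07992563] [ 0.33886347 -0.07992563]
latch 0.71 155 [[0.608, -0.181], [0.609, -0.198], [0.499, -0.2], [0.499, -0.183]]
bracket 0.91 978 [[0.795, -0.031], [0.858, -0.144], [0.563, -0.303], [0.501, -0.191]]
tall 91 [[0.455, -0.007, 0.106], [0.457, -0.013, 0.104], [0.46, -0.017, 0.106], [0.459, -0.016, 0.099], [0.456, -0.012, 0.09], [0.456, -0.021, 0.093], [0.491, -0.009, 0.11], [0.488, -0.014, 0.107], [0.489, -0.011, 0.101], [0.49, -0.012, 0.099], [0.489, -0.015, 0.096], [0.47, -0.051, 0.107], [0.469, -0.05, 0.102], [0.467, -0.053, 0.098], [0.47, -0.056, 0.099], [0.467, -0.053, 0.089], [0.469, -0.055, 0.088], [0.501, -0.049, 0.105], [0.502, -0.045, 0.098], [0.504, -0.052, 0.101], [0.506, -0.054, 0.1], [0.503, -0.05, 0.09], [0.504, -0.051, 0.087]]
pin 22 230.9090909090909 165.9090909090909 [0.59456583 0.10978758 0.028     ]
knob 0 [nan nan nan]<stdin>:21: RuntimeWarning: Mean of empty slice.
  ret = ret.dtype.type(ret / rcount)
```

```bash
cat > g.py <<'E'
from h import *
from scipy.spatial.transform import Rotation as Ro
PIN=np.array([.5938,.1112]); BY=.137
def tcp(th,g=0,y=-205.,off=-32.5):
    c,s=np.cos(th),np.sin(th);v=np.array([off-g,y])/1000
    return PIN+np.array([c*v[0]-s*v[1],s*v[0]+c*v[1]])
def toolang(st):  # tool y heading
    v=Ro.from_quat(st["eef_rot"]).apply([0,1,0]);return np.arctan2(v[1],v[0])
def rel(st,p,z,yang):
    d=np.append(p,z)-st["tool_pos"]; r=(yang-toolang(st)+np.pi/2)%np.pi-np.pi/2
    return d.round(4),round(r,4)
def show(st):
    print(round(st["clock"],3),"pos",st["tool_pos"].round(4),"yang",round(toolang(st),3),"F",st["contact_force"].round(2),"q",st["q"].round(2),"op",round(st["opening"],2))
E
python3 - <<'E'
from g import *
st=status.get_state();show(st);p=tcp(-.925,14);print(p,rel(st,p,.2,-.925+np.pi/2))
E
```

```text
1.45 pos [ 0.269  -0.5642  0.2577] yang -1.126 F [-0.6   0.25  0.54] q [ 1.16  0.69 -0.19  1.57  0.16  0.9  -0.22] op 1.0
[0.40209743 0.02495977] (array([ 0.1331,  0.5892, -0.0577]), np.float64(-1.3698))
```

Emit:
{"name": "carry_out", "arguments": {
  "linear": [
    [0.01,0.04,0],
    [0.02,0.08,0],
    [0.03,0.12,0],
    [0.04,0.16,0],
    [0.05,0.2,0],
    [0.06,0.24,0],
    [0.07,0.28,0],
    [0.08,0.32,0]
  ],
  "roll": [0.12,0.24,0.36,0.48,0.6,0.72,0.84,0.96],
  "gripper": 0
}}

```text
clock: 2.12
tool_pos: [0.3492, -0.2425, 0.2581]
eef_rot: [0.762, 0.648, 0.0, 0.001]
contact_force: [0.8, -0.2, -0.3]
opening: 0.42
```

Run:
```python
from g import *
st=status.get_state();show(st);p=tcp(-.925,14);print(p,rel(st,p,.13,-.925+np.pi/2))
```

```text
2.117 pos [ 0.3492 -0.2425  0.2581] yang -0.161 F [ 0.82 -0.17 -0.32] q [ 0.82  0.46 -0.46  2.13  0.35  0.62 -0.06] op 0.42
[0.40209743 0.02495977] (array([ 0.0529,  0.2675, -0.1281]), np.float64(0.8064))
```

Emit:
{"name": "carry_out", "arguments": {
  "linear": [
    [0.007,0.036,0],
    [0.014,0.072,0],
    [0.021,0.108,0],
    [0.028,0.144,0],
    [0.035,0.18,0],
    [0.042,0.216,-0.01],
    [0.049,0.246,-0.03],
    [0.053,0.2675,-0.06]
  ],
  "roll": [0.11,0.22,0.33,0.44,0.55,0.66,0.75,0.806]
}}

```text
clock: 2.78
tool_pos: [0.4049, 0.0286, 0.199]
eef_rot: [0.444, 0.896, 0.003, 0.003]
contact_force: [1.7, -0.4, 0.3]
opening: 0.006
```

Run:
```python
from g import *
st=status.get_state();show(st);p=tcp(-.925,14);print(p,rel(st,p,.054,-.925+np.pi/2))
s=snapshot("scene");cv2.imwrite("pics/s2.png",cv2.resize(s["img"][110:320,160:440,::-1],(800,600),interpolation=2))
```

```text
2.783 pos [0.4049 0.0286 0.199 ] yang 0.651 F [ 1.75 -0.41  0.28] q [ 0.17  0.57 -0.54  2.25  0.67  0.46 -0.25] op 0.01
[0.40209743 0.02495977] (array([-0.0028, -0.0036, -0.145 ]), np.float64(-0.0055))
```

View pics/s2.png

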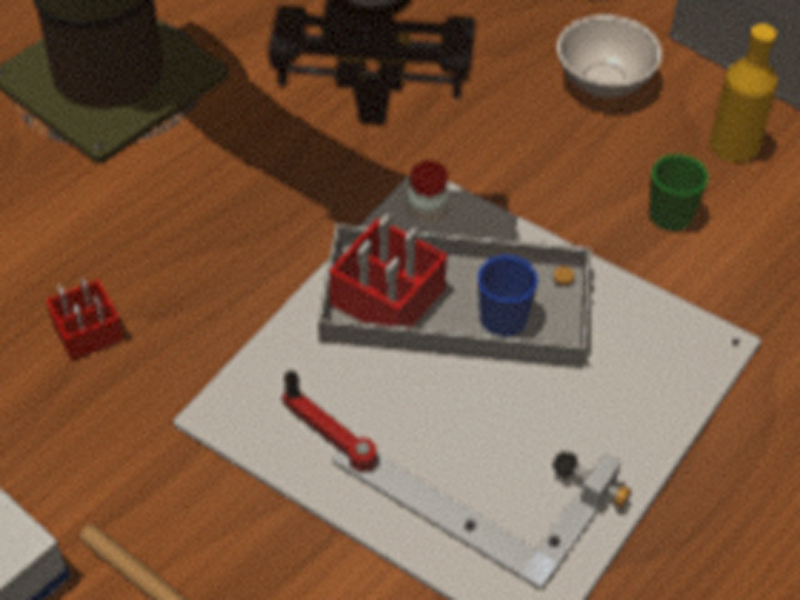

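Emit:
{"name": "carry_out", "arguments": {
  "linear": [
    [-0.003,-0.004,-0.03],
    [-0.003,-0.004,-0.06],
    [-0.003,-0.004,-0.09],
    [-0.003,-0.004,-0.12],
    [-0.003,-0.004,-0.145],
    [-0.003,-0.004,-0.145],
    [-0.003,-0.004,-0.145],
    [-0.003,-0.004,-0.145]
  ],
  "roll": [0,0,0,0,0,0,0,0]
}}

```text
clock: 3.5
tool_pos: [0.4011, 0.0294, 0.0488]
eef_rot: [0.44, 0.898, 0.004, -0.0]
contact_force: [-0.7, -0.6, -1.0]
opening: 0.006
```

```bash
cat > st.py <<'E'
from g import *
import sys
st=status.get_state();show(st)
d=st["tool_pos"][:2]-PIN
a=toolang(st)-np.pi/2
c,s=np.cos(a),np.sin(a)
print("tool yaw",round(a,3),"in tool-yaw frame x,y mm",((d@[c,s])*1000).round(1),((d@[-s,c])*1000).round(1),"F along push", round(st["contact_force"][:2]@[c,s],2),"side",round(st["contact_force"][:2]@[-s,c],2))
z=.054
for th in map(float,sys.argv[1:]):
    print(th,rel(st,tcp(th),z,th+np.pi/2))
E
python3 st.py -.925 -.9 -.85 -.8 -.75 -.7 -.65 -.6 -.55
```

```text
3.5 pos [0.4011 0.0294 0.0488] yang 0.661 F [-0.69 -0.58 -1.  ] q [ 0.07  0.92 -0.41  2.35  1.84  0.33 -1.38] op 0.01
tool yaw -0.91 in tool-yaw frame x,y mm -53.6 -202.3 F along push 0.04 side -0.9
-0.925 (array([ 0.0094, -0.0156,  0.0052]), np.float64(-0.0148))
-0.9 (array([ 0.0119, -0.0202,  0.0052]), np.float64(0.0102))
-0.85 (array([ 0.0172, -0.0291,  0.0052]), np.float64(0.0602))
-0.8 (array([ 0.023 , -0.0377,  0.0052]), np.float64(0.1102))
-0.75 (array([ 0.0291, -0.0461,  0.0052]), np.float64(0.1602))
-0.7 (array([ 0.0357, -0.0541,  0.0052]), np.float64(0.2102))
-0.65 (array([ 0.0427, -0.0617,  0.0052]), np.float64(0.2602))
-0.6 (array([ 0.0501, -0.0691,  0.0052]), np.float64(0.3102))
-0.55 (array([ 0.0578, -0.076 ,  0.0052]), np.float64(0.3602))
```

Emit:
{"name": "carry_out", "arguments": {
  "linear": [
    [0.003,-0.005,0.005],
    [0.006,-0.01,0.005],
    [0.0095,-0.0155,0.005],
    [0.0105,-0.018,0.005],
    [0.012,-0.02,0.005],
    [0.0145,-0.0245,0.005],
    [0.017,-0.029,0.005]
  ],
  "roll": [-0.01,-0.015,-0.015,0,0.01,0.035,0.06]
}}

```text
clock: 4.08
tool_pos: [0.4181, 0.0004, 0.0541]
eef_rot: [0.411, 0.911, 0.004, -0.0]
contact_force: [-0.1, 1.8, -0.1]
opening: 0.006
```

```bash
python3 st.py -.9 -.85 -.8 -.75 -.7 -.65 -.6 -.55
python3 - <<'E'
from g import *
s=snapshot("scene");cv2.imwrite("pics/s3.png",cv2.resize(s["img"][110:320,160:440,::-1],(800,600),interpolation=2))
E
```

```text
4.083 pos [4.181e-01 4.000e-04 5.410e-02] yang 0.723 F [-0.11  1.77 -0.15] q [ 0.05  0.88 -0.26  2.31  1.78  0.19 -1.17] op 0.01
tool yaw -0.848 in tool-yaw frame x,y mm -33.1 -205.0 F along push -1.4 side 1.09
-0.9 (array([-0.0051,  0.0088, -0.0001]), np.float64(-0.0519))
-0.85 (array([ 0.0002, -0.0001, -0.0001]), np.float64(-0.0019))
-0.8 (array([ 0.006 , -0.0087, -0.0001]), np.float64(0.0481))
-0.75 (array([ 0.0122, -0.0171, -0.0001]), np.float64(0.0981))
-0.7 (array([ 0.0188, -0.0251, -0.0001]), np.float64(0.1481))
-0.65 (array([ 0.0258, -0.0328, -0.0001]), np.float64(0.1981))
-0.6 (array([ 0.0331, -0.0401, -0.0001]), np.float64(0.2481))
-0.55 (array([ 0.0408, -0.047 , -0.0001]), np.float64(0.2981))
```

View pics/s3.png

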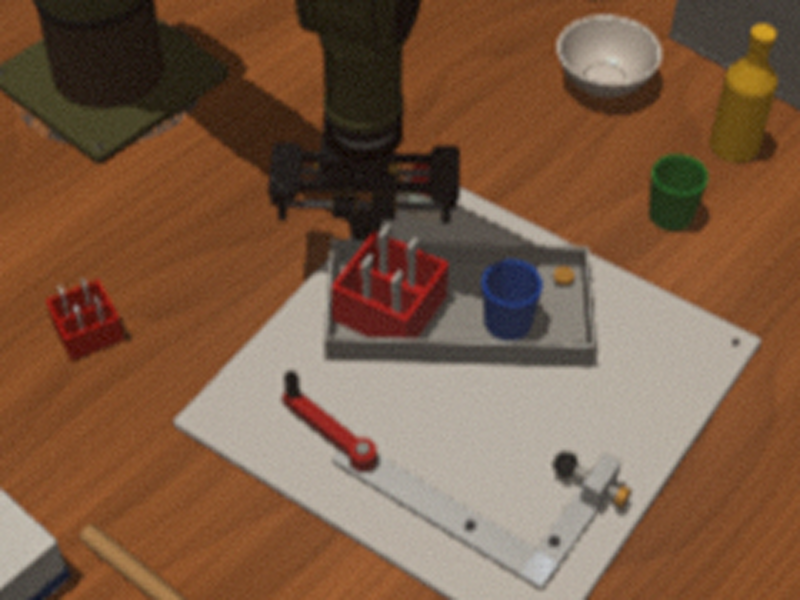

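Emit:
{"name": "carry_out", "arguments": {
  "linear": [
    [0.0028,-0.0042,0],
    [0.006,-0.0087,0],
    [0.009,-0.0129,0],
    [0.0122,-0.0171,0],
    [0.0155,-0.0211,0],
    [0.0188,-0.0251,0],
    [0.0223,-0.029,0],
    [0.0258,-0.0328,0]
  ],
  "roll": [0.023,0.048,0.073,0.098,0.123,0.148,0.173,0.198]
}}

```text
clock: 4.8
tool_pos: [0.4445, -0.0331, 0.0543]
eef_rot: [0.318, 0.948, 0.003, 0.0]
contact_force: [-0.4, 1.1, -1.1]
opening: 0.004
```

```bash
python3 st.py -.65 -.62 -.59 -.56 -.53 -.5 -.47 -.44 -.41 -.38
```

```text
4.8 pos [ 0.4445 -0.0331  0.0543] yang 0.923 F [-0.37  1.12 -1.09] q [ 0.09  0.88 -0.18  2.23  1.3   0.14 -0.41] op 0.0
tool yaw -0.648 in tool-yaw frame x,y mm -32.0 -205.1 F along push -0.97 side 0.68
-0.65 (array([-0.0007,  0.0007, -0.0003]), np.float64(-0.0024))
-0.62 (array([ 0.0037, -0.0037, -0.0003]), np.float64(0.0276))
-0.59 (array([ 0.0082, -0.008 , -0.0003]), np.float64(0.0576))
-0.56 (array([ 0.0128, -0.0121, -0.0003]), np.float64(0.0876))
-0.53 (array([ 0.0176, -0.0162, -0.0003]), np.float64(0.1176))
-0.5 (array([ 0.0224, -0.02  , -0.0003]), np.float64(0.1476))
-0.47 (array([ 0.0274, -0.0238, -0.0003]), np.float64(0.1776))
-0.44 (array([ 0.0325, -0.0274, -0.0003]), np.float64(0.2076))
-0.41 (array([ 0.0377, -0.0308, -0.0003]), np.float64(0.2376))
-0.38 (array([ 0.043 , -0.034 , -0.0003]), np.float64(0.2676))
```

Emit:
{"name": "carry_out", "arguments": {
  "linear": [
    [0.0037,-0.0037,0],
    [0.0082,-0.008,0],
    [0.0128,-0.0121,0],
    [0.0176,-0.0162,0],
    [0.0224,-0.02,0],
    [0.0274,-0.0238,0],
    [0.0325,-0.0274,0],
    [0.0377,-0.0308,0]
  ],
  "roll": [0.028,0.058,0.088,0.118,0.148,0.178,0.208,0.238]
}}

```text
clock: 5.47
tool_pos: [0.4819, -0.0641, 0.0545]
eef_rot: [0.203, 0.979, 0.003, -0.001]
contact_force: [0.1, 0.6, 0.5]
opening: 0.003
```

```bash
python3 st.py -.41 -.38 -.35 -.32 -.29 -.26 -.23 -.2 -.17 -.14
```

```text
5.467 pos [ 0.4819 -0.0641  0.0545] yang 1.163 F [0.07 0.64 0.5 ] q [ 0.31  0.92 -0.44  2.1   1.12  0.38  0.1 ] op 0.0
tool yaw -0.408 in tool-yaw frame x,y mm -33.1 -205.3 F along push -0.19 side 0.62
-0.41 (array([ 0.0004,  0.0003, -0.0005]), np.float64(-0.0018))
-0.38 (array([ 0.0057, -0.003 , -0.0005]), np.float64(0.0282))
-0.35 (array([ 0.0111, -0.0061, -0.0005]), np.float64(0.0582))
-0.32 (array([ 0.0165, -0.009 , -0.0005]), np.float64(0.0882))
-0.29 (array([ 0.0221, -0.0118, -0.0005]), np.float64(0.1182))
-0.26 (array([ 0.0278, -0.0144, -0.0005]), np.float64(0.1482))
-0.23 (array([ 0.0335, -0.0168, -0.0005]), np.float64(0.1782))
-0.2 (array([ 0.0393, -0.0191, -0.0005]), np.float64(0.2082))
-0.17 (array([ 0.0452, -0.0212, -0.0005]), np.float64(0.2382))
-0.14 (array([ 0.0511, -0.0231, -0.0005]), np.float64(0.2682))
```

Emit:
{"name": "carry_out", "arguments": {
  "linear": [
    [0.0057,-0.003,0],
    [0.0111,-0.0061,0],
    [0.0165,-0.009,0],
    [0.0221,-0.0118,0],
    [0.0278,-0.0144,0],
    [0.0335,-0.0168,0],
    [0.0393,-0.0191,0],
    [0.0452,-0.0212,0]
  ],
  "roll": [0.028,0.058,0.088,0.118,0.148,0.178,0.208,0.238]
}}

```text
clock: 6.13
tool_pos: [0.5266, -0.0859, 0.0545]
eef_rot: [0.084, 0.996, 0.002, -0.002]
contact_force: [-0.9, 1.0, 0.9]
opening: -0.001
```

```bash
python3 st.py -.17 -.14 -.12 -.10 -.08 -.06 -.04 -.02 0 .02
python3 - <<'E'
from g import *
s=snapshot("top");cv2.imwrite("pics/t4.png",cv2.resize(s["img"][100:320,130:430,::-1],(800,587),interpolation=2))
s=snapshot("scene");cv2.imwrite("pics/s4.png",cv2.resize(s["img"][110:320,160:440,::-1],(800,600),interpolation=2))
E
```

```text
6.133 pos [ 0.5266 -0.0859  0.0545] yang 1.402 F [-0.91  0.98  0.93] q [ 0.42  0.97 -0.59  1.96  1.03  0.56  0.5 ] op -0.0
tool yaw -0.169 in tool-yaw frame x,y mm -33.1 -205.6 F along push -1.07 side 0.81
-0.17 (array([ 0.0005,  0.0005, -0.0005]), np.float64(-0.0008))
-0.14 (array([ 0.0064, -0.0014, -0.0005]), np.float64(0.0292))
-0.12 (array([ 0.0104, -0.0026, -0.0005]), np.float64(0.0492))
-0.1 (array([ 0.0144, -0.0037, -0.0005]), np.float64(0.0692))
-0.08 (array([ 0.0184, -0.0047, -0.0005]), np.float64(0.0892))
-0.06 (array([ 0.0225, -0.0056, -0.0005]), np.float64(0.1092))
-0.04 (array([ 0.0265, -0.0065, -0.0005]), np.float64(0.1292))
-0.02 (array([ 0.0306, -0.0072, -0.0005]), np.float64(0.1492))
0.0 (array([ 0.0347, -0.0079, -0.0005]), np.float64(0.1692))
0.02 (array([ 0.0388, -0.0085, -0.0005]), np.float64(0.1892))
```

View pics/s4.png

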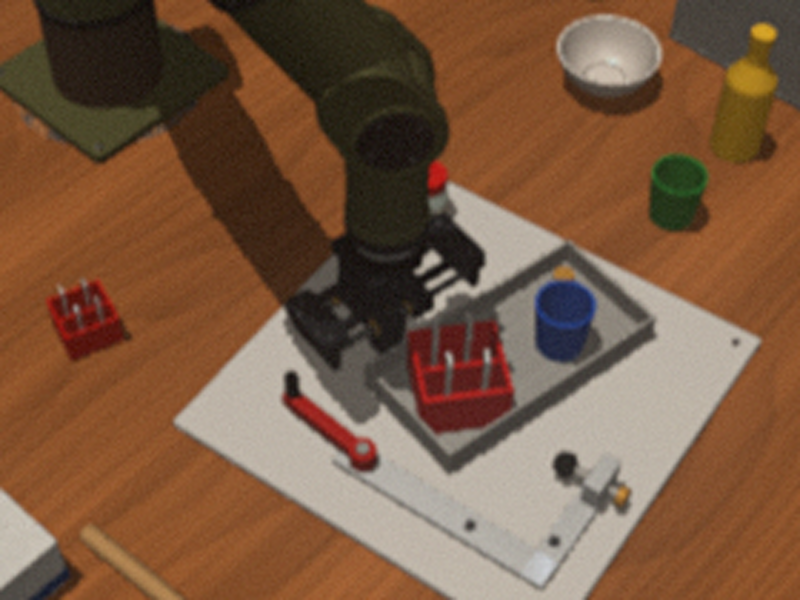

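View pics/t4.png

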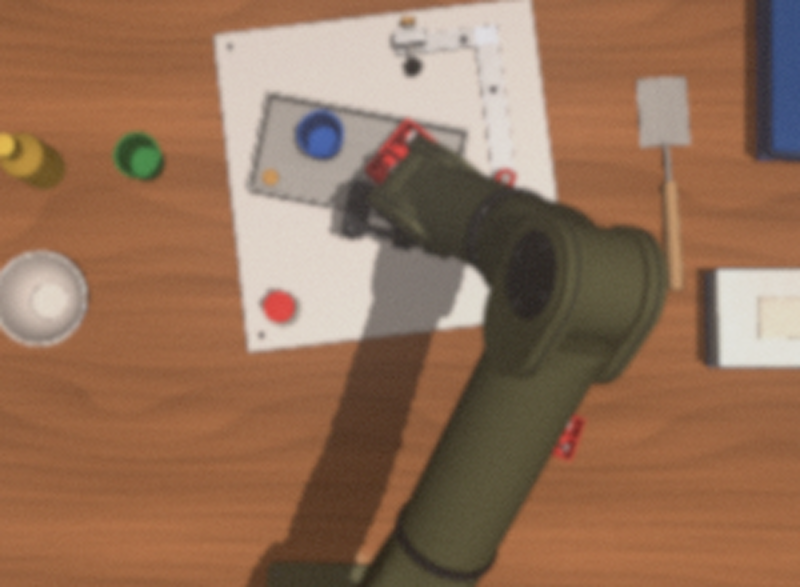

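Emit:
{"name": "carry_out", "arguments": {
  "linear": [
    [0.0044,-0.001,0],
    [0.0084,-0.002,0],
    [0.0124,-0.0032,0],
    [0.0164,-0.0042,0],
    [0.0205,-0.0052,0],
    [0.0245,-0.006,0],
    [0.0285,-0.0068,0],
    [0.0326,-0.0075,0]
  ],
  "roll": [0.02,0.04,0.06,0.08,0.1,0.12,0.14,0.16]
}}

```text
clock: 6.9
tool_pos: [0.5594, -0.0936, 0.0544]
eef_rot: [0.006, 1.0, 0.002, -0.002]
contact_force: [-1.7, -0.1, 0.2]
opening: 0.007
```

```bash
python3 st.py -.01 0 .01 .02 .03 .04 .05 .06 .07 .08 .09
```

```text
6.9 pos [ 0.5594 -0.0936  0.0544] yang 1.559 F [-1.73 -0.1   0.16] q [ 0.46  1.01 -0.66  1.85  1.    0.66  0.73] op 0.01
tool yaw -0.011 in tool-yaw frame x,y mm -32.1 -205.2 F along push -1.73 side -0.12
-0.01 (array([-0.0001,  0.0001, -0.0004]), np.float64(0.0014))
0.0 (array([ 0.0019, -0.0002, -0.0004]), np.float64(0.0114))
0.01 (array([ 0.004 , -0.0005, -0.0004]), np.float64(0.0214))
0.02 (array([ 0.006 , -0.0008, -0.0004]), np.float64(0.0314))
0.03 (array([ 0.0081, -0.0011, -0.0004]), np.float64(0.0414))
0.04 (array([ 0.0102, -0.0013, -0.0004]), np.float64(0.0514))
0.05 (array([ 0.0122, -0.0016, -0.0004]), np.float64(0.0614))
0.06 (array([ 0.0143, -0.0018, -0.0004]), np.float64(0.0714))
0.07 (array([ 0.0164, -0.002 , -0.0004]), np.float64(0.0814))
0.08 (array([ 0.0184, -0.0021, -0.0004]), np.float64(0.0914))
0.09 (array([ 0.0205, -0.0023, -0.0004]), np.float64(0.1014))
```

Run:
```python
from m import *
from g import PIN,BY
c,s_=np.cos(BY),np.sin(BY)
for n in("top","scene"):
    s=snapshot(n);P=cloud(s);im=cv2.cvtColor(s["img"],cv2.COLOR_RGB2HSV)
    H,W=im.shape[:2]
    if n=="top": x0,x1,y0,y1=275,293,115,133
    else: x0,x1,y0,y1=348,364,264,280
    g=s["img"].max(2)[y0:y1,x0:x1];k=(g<75);r,cc=np.nonzero(k)
    print(n,k.sum(),g.min(),cc.min()+x0,cc.max()+x0,r.min()+y0,r.max()+y0)
    w=px2z(s,cc.mean()+x0,r.mean()+y0,.032);d=w[:2]-PIN
    print(w,"board frame",(d@[c,s_]).round(4),(d@[-s_,c]).round(4))
    cv2.imwrite(f"pics/b_{n}.png",cv2.resize(s["img"][y0-8:y1+8,x0-8:x1+8,::-1],None,fx=14,fy=14,interpolation=0))
    for q in("tray_contact","tray_corner"):
        for t in tip_of(s,q)[:1]:
            w=px2z(s,*t["pixel"],.032 if q=="tray_contact" else .046);d=w[:2]-PIN;print(q,t["confidence"],w)
```

```text
top 12 62 283 286 123 126
[ 0.7406525  -0.07072327  0.032     ] board frame 0.1206 -0.2003
tray_contact 0.68 [ 0.70129957 -0.08893145  0.032     ]
tray_corner 0.59 [0.42400918 0.36954402 0.046     ]
scene 52 29 348 361 264 277
[ 0.74160001 -0.07301875  0.032     ] board frame 0.1213 -0.2027
tray_contact 0.8 [ 0.6982962  -0.08703671  0.032     ]
tray_corner 0.97 [ 0.5683656  -0.13008263  0.046     ]
```

View pics/b_top.png

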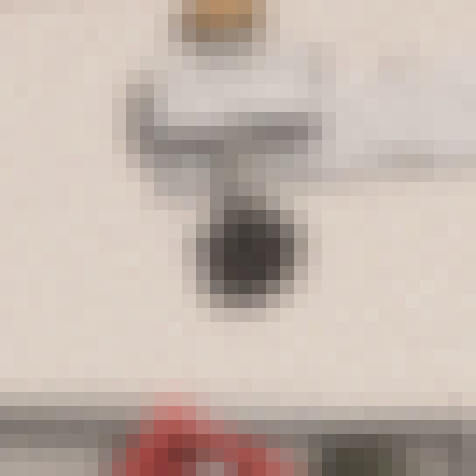

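View pics/b_scene.png

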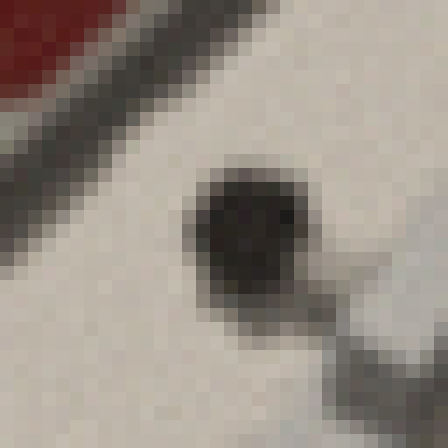

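Emit:
{"name": "carry_out", "arguments": {
  "linear": [
    [0.003,-0.0004,0],
    [0.006,-0.0008,0],
    [0.009,-0.0012,0],
    [0.0122,-0.0016,0],
    [0.0143,-0.0018,0],
    [0.0164,-0.002,0],
    [0.0184,-0.0021,0],
    [0.0205,-0.0023,0]
  ],
  "roll": [0.016,0.031,0.046,0.061,0.071,0.081,0.091,0.101]
}}

```text
clock: 7.87
tool_pos: [0.5806, -0.0957, 0.0545]
eef_rot: [-0.045, 0.999, 0.002, -0.001]
contact_force: [-1.1, 0.3, 0.5]
opening: 0.004
```

```bash
python3 st.py .09 .1 .11 .12 .13 .14 .15 .16
python3 - <<'E'
from h import *
s=snapshot("scene");cv2.imwrite("pics/s5.png",cv2.resize(s["img"][180:300,240:400,::-1],(800,600),interpolation=2))
E
```

```text
7.867 pos [ 0.5806 -0.0957  0.0545] yang 1.661 F [-1.12  0.29  0.46] q [ 0.47  1.03 -0.7   1.79  0.99  0.72  0.87] op 0.0
tool yaw 0.09 in tool-yaw frame x,y mm -31.8 -204.9 F along push -1.09 side 0.39
0.09 (array([-0.0007, -0.0002, -0.0005]), np.float64(0.0))
0.1 (array([ 0.0014, -0.0003, -0.0005]), np.float64(0.01))
0.11 (array([ 0.0034, -0.0004, -0.0005]), np.float64(0.02))
0.12 (array([ 0.0055, -0.0005, -0.0005]), np.float64(0.03))
0.13 (array([ 0.0076, -0.0006, -0.0005]), np.float64(0.04))
0.14 (array([ 0.0097, -0.0006, -0.0005]), np.float64(0.05))
0.15 (array([ 0.0117, -0.0007, -0.0005]), np.float64(0.06))
0.16 (array([ 0.0138, -0.0007, -0.0005]), np.float64(0.07))
```

View pics/s5.png

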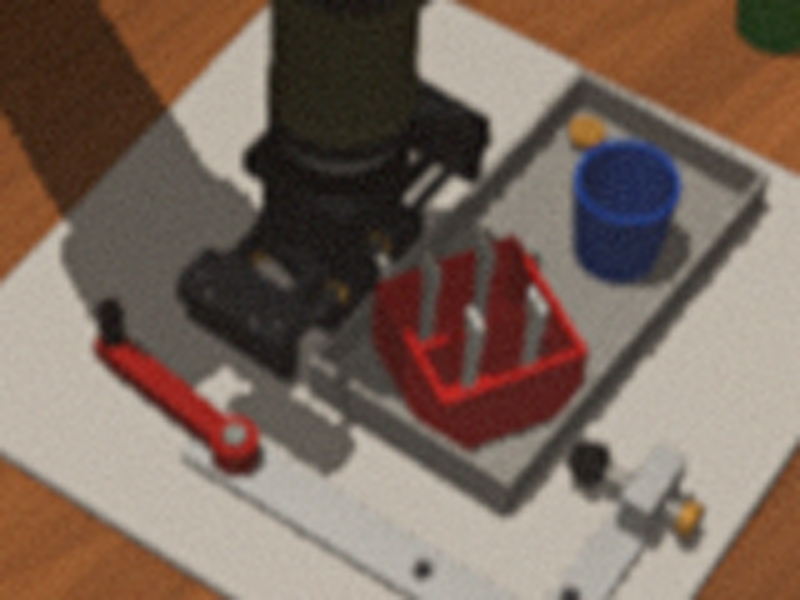

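Emit:
{"name": "carry_out", "arguments": {
  "linear": [
    [0.001,-0.0001,0],
    [0.002,-0.0002,0],
    [0.003,-0.0003,0],
    [0.004,-0.0003,0],
    [0.005,-0.0004,0]
  ],
  "roll": [0.008,0.014,0.018,0.022,0.026]
}}

```text
clock: 8.33
tool_pos: [0.5862, -0.0961, 0.0545]
eef_rot: [-0.058, 0.998, 0.002, -0.001]
contact_force: [-0.4, 0.5, -0.4]
opening: 0.005
```

```bash
python3 st.py .14;python3 - <<'E'
from h import *
s=snapshot("scene");cv2.imwrite("pics/s6.png",cv2.resize(s["img"][250:290,320:380,::-1],None,fx=12,fy=12,interpolation=2))
E
```

```text
8.333 pos [ 0.5862 -0.0961  0.0545] yang 1.687 F [-0.39  0.55 -0.38] q [ 0.47  1.04 -0.71  1.77  0.99  0.74  0.91] op 0.0
tool yaw 0.117 in tool-yaw frame x,y mm -31.7 -205.0 F along push -0.32 side 0.59
0.14 (array([ 0.0041, -0.0003, -0.0005]), np.float64(0.0233))
```

View pics/s6.png

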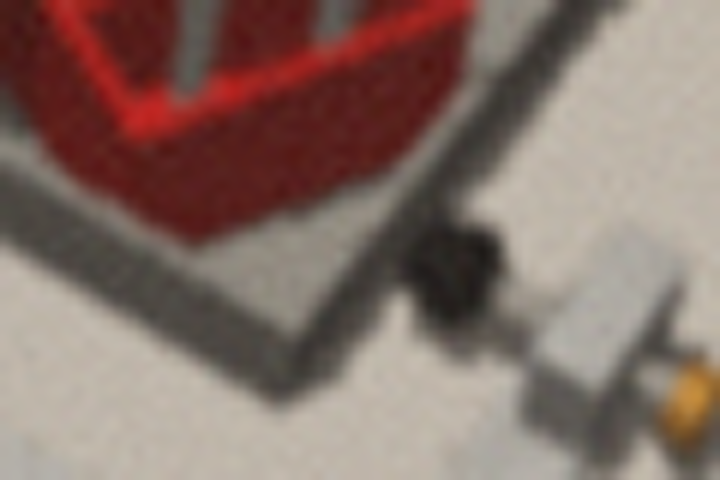

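Emit:
{"name": "carry_out", "arguments": {
  "linear": [
    [0.0005,0,0],
    [0.001,-0.0001,0]
  ],
  "roll": [0.003,0.006]
}}

```text
clock: 8.55
tool_pos: [0.5875, -0.0961, 0.0545]
eef_rot: [-0.062, 0.998, 0.002, -0.001]
contact_force: [-0.8, -0.9, -0.6]
opening: 0.004
```

Emit:
{"name": "carry_out", "arguments": {
  "linear": [
    [0.0005,0,0],
    [0.001,-0.0001,0]
  ],
  "roll": [0.003,0.006]
}}

```text
clock: 8.72
tool_pos: [0.5885, -0.0962, 0.0545]
eef_rot: [-0.065, 0.998, 0.002, -0.001]
contact_force: [-1.2, 0.0, -0.1]
opening: 0.005
```

Emit:
{"name": "carry_out", "arguments": {
  "linear": [
    [0.0005,0,0],
    [0.001,-0.0001,0]
  ],
  "roll": [0.003,0.006]
}}

```text
clock: 8.88
tool_pos: [0.5895, -0.0963, 0.0545]
eef_rot: [-0.068, 0.998, 0.002, -0.001]
contact_force: [-0.8, -1.0, -0.1]
opening: 0.006
```

Emit:
{"name": "carry_out", "arguments": {
  "linear": [
    [0.0005,0,0],
    [0.001,-0.0001,0]
  ],
  "roll": [0.003,0.005]
}}

```text
clock: 9.05
tool_pos: [0.5906, -0.0963, 0.0545]
eef_rot: [-0.071, 0.998, 0.002, -0.001]
contact_force: [-1.5, 0.2, 0.0]
opening: 0.003
```

Emit:
{"name": "carry_out", "arguments": {
  "linear": [
    [0.0005,0,0],
    [0.001,0,0]
  ],
  "roll": [0.002,0.005]
}}

```text
clock: 9.22
tool_pos: [0.5909, -0.0963, 0.0544]
eef_rot: [-0.073, 0.997, 0.002, -0.001]
contact_force: [-3.3, 0.8, 1.7]
opening: 0.006
```

Emit:
{"name": "carry_out", "arguments": {
  "linear": [
    [0.0007,0,0],
    [0.0014,0,0],
    [0.0014,0,0]
  ],
  "roll": [0.002,0.004,0.004]
}}

```text
clock: 9.47
tool_pos: [0.5913, -0.0965, 0.0542]
eef_rot: [-0.075, 0.997, 0.002, -0.003]
contact_force: [-5.9, -0.1, 1.4]
opening: 0.004
```

Emit:
{"name": "carry_out", "arguments": {
  "linear": [
    [0.0012,0,0],
    [0.0018,0,0],
    [0.0018,0,0]
  ],
  "roll": [0.0,0.0,0.0]
}}

```text
clock: 9.72
tool_pos: [0.5916, -0.0967, 0.0538]
eef_rot: [-0.075, 0.997, 0.002, -0.004]
contact_force: [-7.0, 0.6, 2.8]
opening: 0.004
```

Emit:
{"name": "carry_out", "arguments": {
  "linear": [
    [0.0018,0,0],
    [0.0025,0,0],
    [0.0025,0,0]
  ],
  "roll": [0.0,0.0,0.0]
}}

```text
clock: 9.97
tool_pos: [0.5918, -0.0969, 0.0533]
eef_rot: [-0.075, 0.997, 0.002, -0.007]
contact_force: [-6.4, 1.4, 2.6]
opening: 0.004
```

```bash
python3 st.py
```

```text
9.967 pos [ 0.5918 -0.0969  0.0533] yang 1.722 F [-6.37  1.42  2.63] q [ 0.48  1.05 -0.72  1.74  0.97  0.77  0.96] op 0.0
tool yaw 0.151 in tool-yaw frame x,y mm -33.2 -205.5 F along push -6.08 side 2.36
```

Run:
```python
from h import *
s=snapshot("scene");cv2.imwrite("pics/s7.png",cv2.resize(s["img"][180:300,240:400,::-1],(800,600),interpolation=2))
```

```text
(no output)
```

View pics/s7.png

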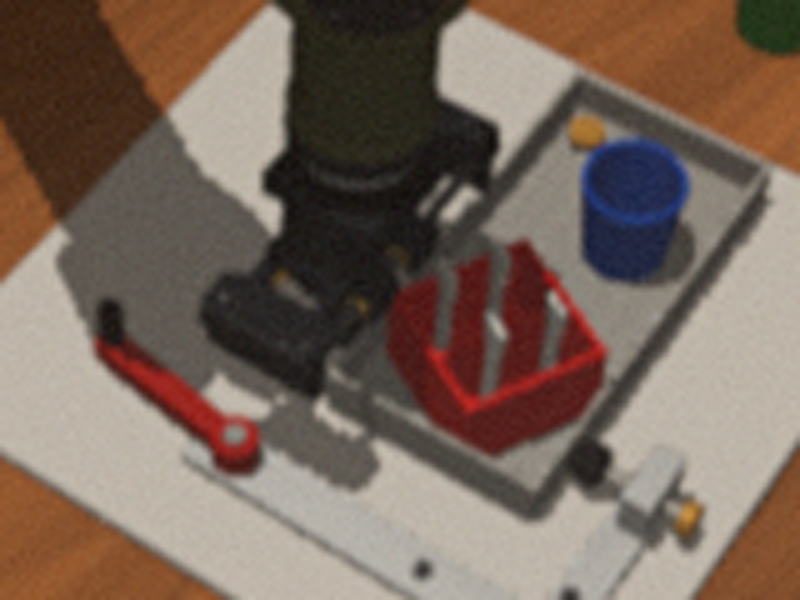

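The tray's far wall meets the nose (590,462), and the caddy and cup are upright. I'll press harder in steps.

Emit:
{"name": "carry_out", "arguments": {
  "linear": [
    [0.0025,0.0002,0.001],
    [0.0035,0.0002,0.001],
    [0.0035,0.0002,0.001]
  ],
  "roll": [0.0,0.0,0.0]
}}

```text
clock: 10.27
tool_pos: [0.5921, -0.0969, 0.0534]
eef_rot: [-0.076, 0.997, 0.001, -0.01]
contact_force: [-9.5, -0.6, 2.4]
opening: 0.005
```

Emit:
{"name": "carry_out", "arguments": {
  "linear": [
    [0.0037,0.0002,0.0007],
    [0.0044,0.0002,0.0007],
    [0.0044,0.0002,0.0007]
  ],
  "roll": [0.0,0.0,0.0]
}}

```text
clock: 10.52
tool_pos: [0.5925, -0.0971, 0.0534]
eef_rot: [-0.076, 0.997, 0.001, -0.014]
contact_force: [-12.2, -0.1, 4.7]
opening: 0.005
```

Emit:
{"name": "carry_out", "arguments": {
  "linear": [
    [0.0045,0.0003,0.0005],
    [0.0045,0.0003,0.0005],
    [0.0045,0.0003,0.0005],
    [0.0045,0.0003,0.0005]
  ],
  "roll": [0.0,0.0,0.0,0]
}}

```text
clock: 10.85
tool_pos: [0.5927, -0.0972, 0.053]
eef_rot: [-0.076, 0.997, 0.0, -0.019]
contact_force: [-11.3, -0.0, 3.9]
opening: 0.005
```

Emit:
{"name": "carry_out", "arguments": {
  "linear": [
    [0.0049,0.0003,0.0007],
    [0.0049,0.0003,0.0007],
    [0.0049,0.0003,0.0007],
    [0.0049,0.0003,0.0007],
    [0.0049,0.0003,0.0007],
    [0.0049,0.0003,0.0007],
    [0.0049,0.0003,0.0007],
    [0.0049,0.0003,0.0007]
  ],
  "roll": [0.0,0.0,0.0,0,0,0,0,0]
}}

```text
clock: 11.52
tool_pos: [0.593, -0.0973, 0.0529]
eef_rot: [-0.076, 0.997, -0.0, -0.023]
contact_force: [-12.8, -0.6, 5.4]
opening: 0.008
```

Emit:
{"name": "carry_out", "arguments": {
  "linear": [
    [0.0047,0.0003,0.0007],
    [0.0047,0.0003,0.0007],
    [0.0047,0.0003,0.0007],
    [0.0047,0.0003,0.0007],
    [0.0047,0.0003,0.0007],
    [0.0047,0.0003,0.0007],
    [0.0047,0.0003,0.0007],
    [0.0047,0.0003,0.0007]
  ],
  "roll": [0.0,0.0,0.0,0,0,0,0,0]
}}

```text
clock: 12.18
tool_pos: [0.5931, -0.0974, 0.0529]
eef_rot: [-0.077, 0.997, -0.001, -0.028]
contact_force: [-12.2, -0.9, 6.2]
opening: 0.002
```

```bash
python3 st.py; for i in 1 2 3; do python3 -c "
from g import *
s=snapshot('scene');st=status.get_state();show(st)"; done
```

```text
12.183 pos [ 0.5931 -0.0974  0.0529] yang 1.724 F [-12.18  -0.86   6.24] q [ 0.47  1.07 -0.74  1.69  0.93  0.84  1.01] op 0.0
tool yaw 0.154 in tool-yaw frame x,y mm -32.7 -206.0 F along push -12.16 side 1.02
12.233 pos [ 0.5931 -0.0974  0.0529] yang 1.724 F [-12.96  -0.59   5.44] q [ 0.47  1.07 -0.74  1.69  0.93  0.84  1.01] op 0.01
12.283 pos [ 0.5931 -0.0974  0.0529] yang 1.724 F [-11.98   0.4    4.68] q [ 0.47  1.07 -0.74  1.69  0.93  0.84  1.01] op 0.01
12.333 pos [ 0.5931 -0.0974  0.0529] yang 1.724 F [-11.47   0.35   5.56] q [ 0.47  1.07 -0.74  1.69  0.93  0.84  1.01] op 0.01
```

Emit:
{"name": "carry_out", "arguments": {
  "linear": [
    [0.003,0,0],
    [0.0015,0,0],
    [0.0,0,0],
    [-0.002,0,0],
    [-0.005,-0.001,0],
    [-0.01,-0.0015,0],
    [-0.018,-0.003,0],
    [-0.028,-0.004,0]
  ],
  "roll": [0.0,0.0,0.0,0,0,0,0,0]
}}

```text
clock: 13.0
tool_pos: [0.5655, -0.1014, 0.0531]
eef_rot: [-0.077, 0.997, -0.001, -0.027]
contact_force: [0.9, -0.3, -0.1]
opening: 0.005
```

```bash
python3 st.py
python3 - <<'E'
from g import *
st=status.get_state();print("tool z",Ro.from_quat(st["eef_rot"]).apply([0,0,1]).round(3))
s=snapshot("scene");cv2.imwrite("pics/s8.png",cv2.resize(s["img"][180:300,240:400,::-1],(800,600),interpolation=2))
for q,z in(("tray_corner",.046),("tray_contact",.032),("latch_knob",.057),("bracket",.02)):
    for t in tip_of(s,q)[:1]: print(q,np.round(t["pixel"],1),round(t["confidence"],2),px2z(s,*t["pixel"],z).round(4))
E
```

```text
13.0 pos [ 0.5655 -0.1014  0.0531] yang 1.724 F [ 0.92 -0.25 -0.13] q [ 0.49  1.04 -0.72  1.78  0.96  0.78  0.96] op 0.01
tool yaw 0.153 in tool-yaw frame x,y mm -60.4 -205.7 F along push 0.87 side -0.39
tool z [-0.054 -0.006 -0.999]
tray_corner [304.4 252. ] 0.63 [ 0.6022 -0.1277  0.046 ]
tray_contact [353.6 268. ] 0.93 [ 0.7259 -0.0688  0.032 ]
latch_knob [261.6 243.6] 0.7 [ 0.5044 -0.1924  0.057 ]
bracket [288.7 269.6] 0.9 [ 0.5983 -0.1853  0.02  ]
```

View pics/s8.png

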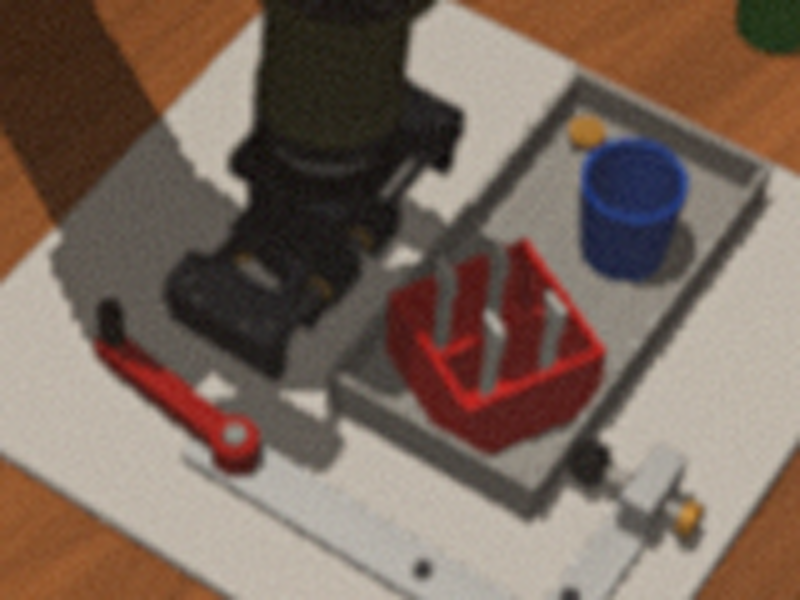

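```bash
cat > l.py <<'E'
from g import *
import sys
def setO():
    return np.load("O.npy")
def ltcp(phi,g,O):
    c,s=np.cos(BY),np.sin(BY)
    v=.092*np.array([-np.cos(phi),np.sin(phi)])-(.016+g/1000)*np.array([np.sin(phi),np.cos(phi)])
    return O+np.array([c*v[0]-s*v[1],s*v[0]+c*v[1]])
if __name__=="__main__":
    O=setO();st=status.get_state();show(st);z=float(sys.argv[1]);g=float(sys.argv[2])
    for p in map(float,sys.argv[3:]):
        d,r=rel(st,ltcp(p,g,O),z,BY-p); print(p,d,r)
E
python3 - <<'E'
from m import *
import glob
from g import BY,PIN
s=snapshot("scene");im=cv2.cvtColor(s["img"],cv2.COLOR_RGB2HSV)
a=s["img"][230:285,245:300,::-1];cv2.imwrite("pics/l1.png",cv2.resize(a,None,fx=10,fy=10,interpolation=2))
P=cloud(s)
t=cut_out(s,"latch")
for q in t[:1]:
    m=q["region"];r,c=np.nonzero(m);k=(P[m][:,2]>.02)
    print(q["confidence"],m.sum(),c.min(),c.max(),r.min(),r.max())
c_,s_=np.cos(BY),np.sin(BY);print("nominal O",PIN+[c_*-.035+s_*.3,s_*-.035-c_*.3])
print("O nominal knob",PIN+[c_*-.127+s_*.3,s_*-.127-c_*.3])
p=(130+505*.375,100+178*.375);t=dict(np.load("x.npz")) if glob.glob("x.npz") else None
s2=snapshot("top");print("top ring",px2z(s2,*p,.04),"knob",px2z(s2,130+503*.375,100+248*.375,.07))
# scene ring: crop (235,440) of 800x600 crop of [180:300,240:400] scale 5
print("scene ring",px2z(s,240+235/5,180+437/5,.04),"knob top",px2z(s,240+110/5,180+307/5,.07),"knob base",px2z(s,240+108/5,180+340/5,.042))
E
```

```text
0.84 392 259 292 241 275
nominal O [ 0.6000995  -0.19076907]
O nominal knob [ 0.50896152 -0.20333367]
top ring [ 0.59558652 -0.19287498  0.04      ] knob [ 0.50259019 -0.18946585  0.07      ]
scene ring [ 0.59919306 -0.19266278  0.04      ] knob top [ 0.50705488 -0.19268694  0.07      ] knob base [ 0.50670795 -0.19559466  0.042     ]
```

View pics/l1.png

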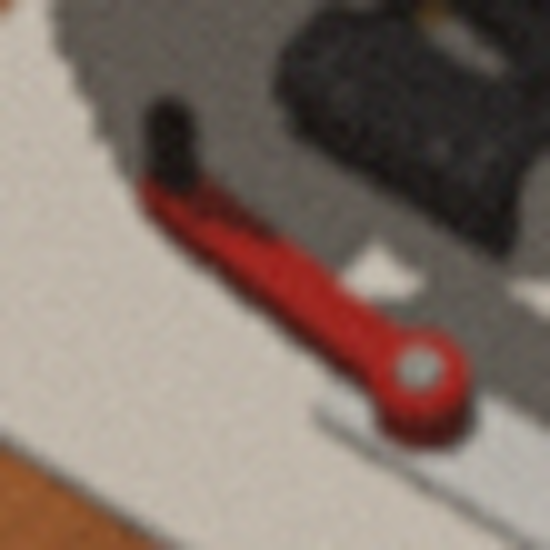

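```bash
python3 -c "
import numpy as np;np.save('O.npy',np.array([.598,-.192]))"; python3 l.py .12 25 0.05; python3 l.py .07 25 0.05
```

```text
13.4 pos [ 0.5657 -0.1012  0.053 ] yang 1.724 F [ 0.43  0.7  -0.69] q [ 0.48  1.04 -0.72  1.78  0.96  0.78  0.96] op 0.01
0.05 [-0.0558 -0.1396  0.067 ] 1.5043
13.4 pos [ 0.5657 -0.1012  0.053 ] yang 1.724 F [ 0.43  0.7  -0.69] q [ 0.48  1.04 -0.72  1.78  0.96  0.78  0.96] op 0.01
0.05 [-0.0558 -0.1396  0.017 ] 1.5043
```

Emit:
{"name": "carry_out", "arguments": {
  "linear": [
    [-0.005,-0.005,0.035],
    [-0.01,-0.01,0.07],
    [-0.02,-0.03,0.08],
    [-0.028,-0.055,0.08],
    [-0.035,-0.08,0.08],
    [-0.042,-0.105,0.08],
    [-0.05,-0.125,0.08],
    [-0.056,-0.14,0.08]
  ],
  "roll": [-0.1,-0.2,-0.32,-0.44,-0.56,-0.68,-0.8,-0.92]
}}

```text
clock: 14.07
tool_pos: [0.509, -0.2438, 0.1329]
eef_rot: [0.378, 0.926, 0.011, -0.025]
contact_force: [0.4, -0.2, -1.1]
opening: 0.002
```

Emit:
{"name": "carry_out", "arguments": {
  "linear": [
    [0,0,0],
    [0,0,0],
    [0,0,0],
    [0,0,0],
    [0,0,0],
    [0,0,0],
    [0,0,0]
  ],
  "roll": [-0.12,-0.24,-0.36,-0.48,-0.6,-0.72,-0.72]
}}

```text
clock: 14.65
tool_pos: [0.5093, -0.2436, 0.1331]
eef_rot: [0.68, 0.732, 0.019, -0.019]
contact_force: [0.5, 0.4, 0.9]
opening: 0.009
```

```bash
python3 l.py .069 20 0.1
```

```text
14.65 pos [ 0.5093 -0.2436  0.1331] yang 0.073 F [0.51 0.36 0.88] q [ 0.64  0.83 -0.44  1.82  0.47  0.62  0.01] op 0.01
0.1 [-0.0019  0.0122 -0.0641] -0.0365
```

Emit:
{"name": "carry_out", "arguments": {
  "linear": [
    [-0.002,0,-0.03],
    [-0.002,0,-0.055],
    [-0.002,0.004,-0.064],
    [-0.002,0.008,-0.064],
    [-0.002,0.012,-0.064]
  ],
  "roll": [-0.036,-0.036,-0.036,-0.036,-0.036]
}}

```text
clock: 15.07
tool_pos: [0.5076, -0.2307, 0.0692]
eef_rot: [0.693, 0.721, 0.02, -0.019]
contact_force: [0.2, 0.2, 0.5]
opening: 0.001
```

```bash
python3 l.py .069 0 0.1 .15 .2 .25 .3;python3 - <<'E'
from h import *
s=snapshot("scene");cv2.imwrite("pics/s9.png",cv2.resize(s["img"][180:300,220:380,::-1],(800,600),interpolation=2))
E
```

```text
15.067 pos [ 0.5076 -0.2307  0.0692] yang 0.04 F [0.17 0.2  0.53] q [ 0.58  0.92 -0.35  1.87  0.52  0.46 -0.08] op 0.0
0.1 [-0.001   0.0193 -0.0002] -0.0025
0.15 [-0.0018  0.0239 -0.0002] -0.0525
0.2 [-0.0025  0.0285 -0.0002] -0.1025
0.25 [-0.0029  0.0332 -0.0002] -0.1525
0.3 [-0.003   0.0378 -0.0002] -0.2025
```

View pics/s9.png

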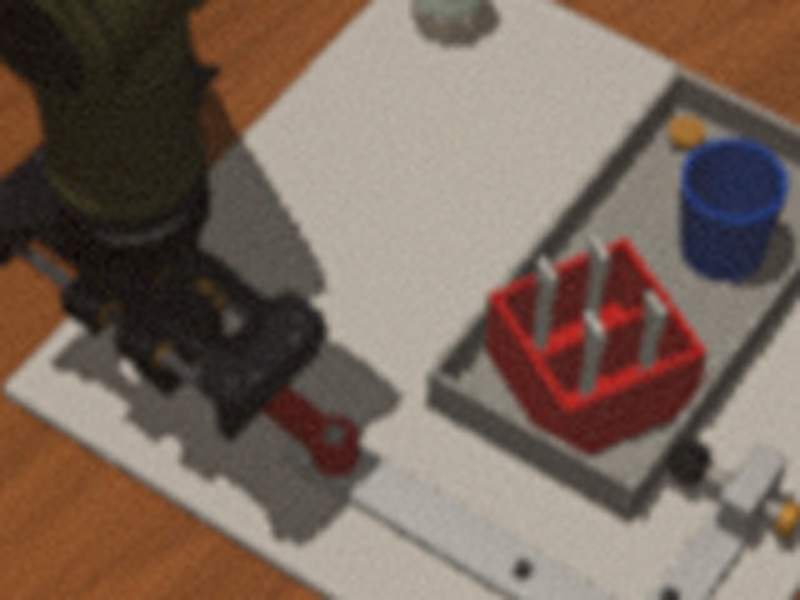

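Emit:
{"name": "carry_out", "arguments": {
  "linear": [
    [0,0.007,0],
    [-0.001,0.014,0],
    [-0.001,0.0193,0],
    [-0.0018,0.024,0],
    [-0.0025,0.0285,0],
    [-0.0029,0.0332,0],
    [-0.003,0.0378,0]
  ],
  "roll": [0,0,-0.0025,-0.0525,-0.1,-0.15,-0.2]
}}

```text
clock: 15.7
tool_pos: [0.506, -0.1919, 0.0707]
eef_rot: [0.762, 0.647, 0.023, -0.016]
contact_force: [0.3, -1.4, 0.2]
opening: 0.004
```

```bash
python3 l.py .069 0 .35 .41 .47 .53 .59 .65 .71 .77 .83
```

```text
15.7 pos [ 0.506  -0.1919  0.0707] yang -0.162 F [ 0.31 -1.45  0.18] q [ 0.47  0.89 -0.27  1.94  0.44  0.37 -0.28] op 0.0
0.35 [-0.0013  0.0037 -0.0017] -0.051
0.41 [-0.0009  0.0093 -0.0017] -0.111
0.47 [-0.0002  0.0148 -0.0017] -0.171
0.53 [ 0.0009  0.0203 -0.0017] -0.231
0.59 [ 0.0023  0.0257 -0.0017] -0.291
0.65 [ 0.004   0.0311 -0.0017] -0.351
0.71 [ 0.006   0.0363 -0.0017] -0.411
0.77 [ 0.0084  0.0414 -0.0017] -0.471
0.83 [ 0.011   0.0463 -0.0017] -0.531
```

Emit:
{"name": "carry_out", "arguments": {
  "linear": [
    [-0.0013,0.0037,-0.0015],
    [-0.0009,0.0093,-0.0015],
    [-0.0002,0.0148,-0.0015],
    [0.0009,0.0203,-0.0015],
    [0.0023,0.0257,-0.0015],
    [0.004,0.0311,-0.0015],
    [0.006,0.0363,-0.0015],
    [0.0084,0.0414,-0.0015]
  ],
  "roll": [-0.051,-0.111,-0.171,-0.231,-0.291,-0.351,-0.411,-0.471]
}}

```text
clock: 16.37
tool_pos: [0.5147, -0.1505, 0.0699]
eef_rot: [0.892, 0.45, 0.026, -0.009]
contact_force: [0.3, -1.6, 0.8]
opening: 0.004
```

```bash
python3 l.py .069 0 .77 .82 .87 .92 .97 1.02 1.07 1.12;python3 - <<'E'
from h import *
s=snapshot("scene");cv2.imwrite("pics/s10.png",cv2.resize(s["img"][180:300,220:380,::-1],(800,600),interpolation=2))
E
```

```text
16.367 pos [ 0.5147 -0.1505  0.0699] yang -0.636 F [ 0.28 -1.56  0.77] q [ 0.31  0.87 -0.14  1.99  0.23  0.26 -0.63] op 0.0
0.77 [-0.0003  0.0001 -0.0009] 0.0033
0.82 [ 0.0018  0.0042 -0.0009] -0.0467
0.87 [ 0.0042  0.0082 -0.0009] -0.0967
0.92 [ 0.0068  0.0121 -0.0009] -0.1467
0.97 [ 0.0096  0.0158 -0.0009] -0.1967
1.02 [ 0.0125  0.0195 -0.0009] -0.2467
1.07 [ 0.0157  0.0229 -0.0009] -0.2967
1.12 [ 0.019   0.0262 -0.0009] -0.3467
```

View pics/s10.png

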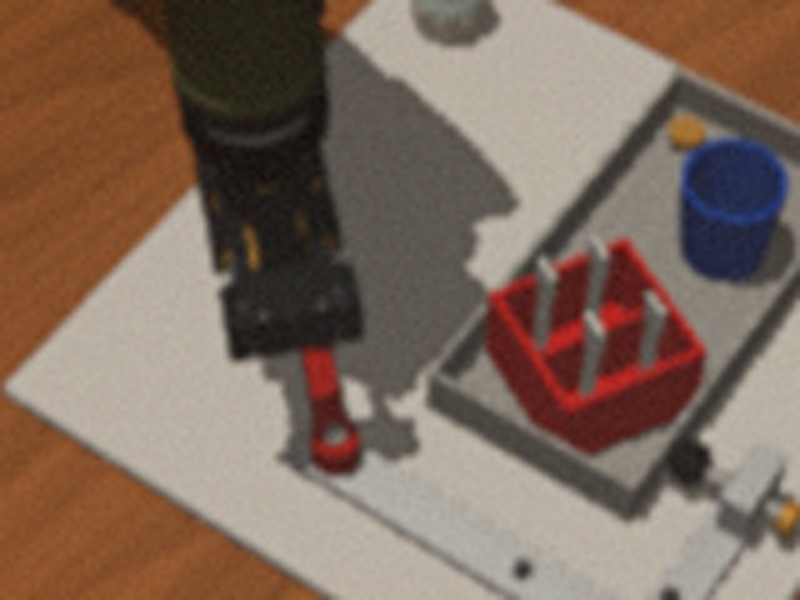

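Working well; continuing along the arc.

Emit:
{"name": "carry_out", "arguments": {
  "linear": [
    [0.0018,0.0042,-0.001],
    [0.0042,0.0082,-0.001],
    [0.0068,0.0121,-0.001],
    [0.0096,0.0158,-0.001],
    [0.0125,0.0195,-0.001],
    [0.0157,0.0229,-0.001],
    [0.019,0.0262,-0.001]
  ],
  "roll": [-0.047,-0.097,-0.147,-0.197,-0.247,-0.297,-0.347]
}}

```text
clock: 17.0
tool_pos: [0.5342, -0.1227, 0.0693]
eef_rot: [0.957, 0.289, 0.028, -0.005]
contact_force: [-0.1, -1.7, -0.4]
opening: 0.008
```

```bash
python3 l.py .069 0 1.12 1.17 1.22 1.27 1.32 1.37 1.42 1.47 1.52 1.571
```

```text
17.0 pos [ 0.5342 -0.1227  0.0693] yang -0.985 F [-0.07 -1.69 -0.42] q [ 0.19  0.88 -0.06  1.97  0.05  0.25 -0.87] op 0.01
1.12 [-0.0005 -0.0016 -0.0003] 0.0022
1.17 [ 0.0029  0.0015 -0.0003] -0.0478
1.22 [ 0.0066  0.0045 -0.0003] -0.0978
1.27 [ 0.0103  0.0073 -0.0003] -0.1478
1.32 [ 0.0142  0.0098 -0.0003] -0.1978
1.37 [ 0.0182  0.0122 -0.0003] -0.2478
1.42 [ 0.0224  0.0144 -0.0003] -0.2978
1.47 [ 0.0266  0.0164 -0.0003] -0.3478
1.52 [ 0.0309  0.0181 -0.0003] -0.3978
1.571 [ 0.0354  0.0197 -0.0003] -0.4488
```

Emit:
{"name": "carry_out", "arguments": {
  "linear": [
    [0.003,0.0018,0],
    [0.0066,0.0045,0],
    [0.0103,0.0073,0],
    [0.0142,0.0098,0],
    [0.0182,0.0122,0],
    [0.0224,0.0144,0]
  ],
  "roll": [-0.048,-0.098,-0.148,-0.198,-0.248,-0.298]
}}

```text
clock: 17.5
tool_pos: [0.5558, -0.108, 0.0695]
eef_rot: [0.989, 0.143, 0.027, -0.001]
contact_force: [-2.1, -0.5, -0.5]
opening: 0.003
```

```bash
python3 l.py .069 0 1.42 1.45 1.48 1.51 1.54 1.571 1.6
python3 - <<'E'
from h import *
s=snapshot("scene");cv2.imwrite("pics/s11.png",cv2.resize(s["img"][180:300,220:380,::-1],(800,600),interpolation=2))
E
```

```text
17.5 pos [ 0.5558 -0.108   0.0695] yang -1.284 F [-2.12 -0.48 -0.46] q [ 0.11  0.89  0.02  1.92 -0.1   0.28 -1.07] op 0.0
1.42 [ 0.0008 -0.0003 -0.0005] 0.0011
1.45 [ 0.0033  0.0009 -0.0005] -0.0289
1.48 [ 0.0059  0.002  -0.0005] -0.0589
1.51 [ 0.0085  0.0031 -0.0005] -0.0889
1.54 [ 0.0111  0.004  -0.0005] -0.1189
1.571 [ 0.0138  0.0049 -0.0005] -0.1499
1.6 [ 0.0164  0.0057 -0.0005] -0.1789
```

View pics/s11.png

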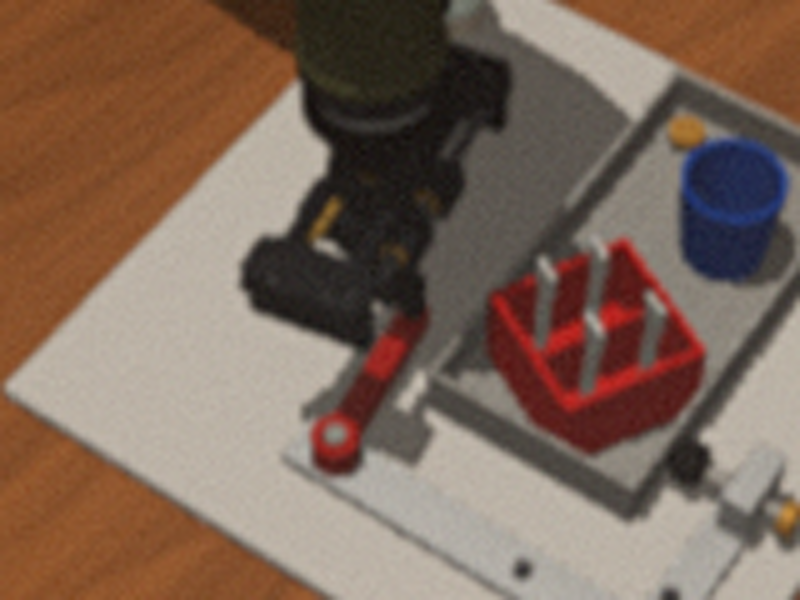

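Emit:
{"name": "carry_out", "arguments": {
  "linear": [
    [0.0033,0.0009,0],
    [0.0059,0.002,0],
    [0.0085,0.0031,0],
    [0.0105,0.0038,0]
  ],
  "roll": [-0.029,-0.059,-0.089,-0.11]
}}

```text
clock: 17.88
tool_pos: [0.5676, -0.1031, 0.0696]
eef_rot: [0.996, 0.087, 0.028, 0.001]
contact_force: [-3.2, -1.3, 0.6]
opening: 0.006
```

Emit:
{"name": "carry_out", "arguments": {
  "linear": [
    [0.001,0.0003,0],
    [0.002,0.0006,0]
  ],
  "roll": [-0.011,-0.022]
}}

```text
clock: 18.05
tool_pos: [0.5677, -0.1028, 0.0694]
eef_rot: [0.997, 0.075, 0.026, 0.001]
contact_force: [-7.4, -0.9, 3.8]
opening: 0.005
```

Emit:
{"name": "carry_out", "arguments": {
  "linear": [
    [0.001,0.0003,0],
    [0.002,0.0005,0]
  ],
  "roll": [-0.011,-0.02]
}}

```text
clock: 18.22
tool_pos: [0.5678, -0.1026, 0.0693]
eef_rot: [0.998, 0.065, 0.024, 0.001]
contact_force: [-6.7, -1.2, 5.7]
opening: 0.006
```

```bash
python3 l.py .069 0 1.48 1.54 1.571
python3 - <<'E'
from h import *
s=snapshot("scene");cv2.imwrite("pics/s12.png",cv2.resize(s["img"][200:280,250:360,::-1],(800,582),interpolation=2))
E
```

```text
18.217 pos [ 0.5678 -0.1026  0.0693] yang -1.442 F [-6.72 -1.16  5.72] q [ 0.07  0.9   0.06  1.89 -0.18  0.31 -1.17] op 0.01
1.48 [-0.0062 -0.0034 -0.0003] 0.0988
1.54 [-0.0009 -0.0014 -0.0003] 0.0388
1.571 [ 0.0018 -0.0004 -0.0003] 0.0078
```

View pics/s12.png

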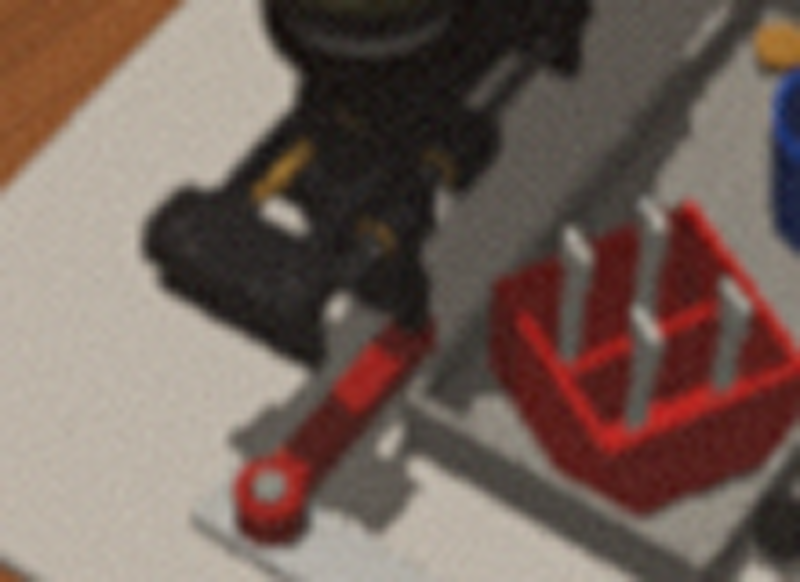

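Emit:
{"name": "carry_out", "arguments": {
  "linear": [
    [0.002,0.0003,0],
    [0.0035,0.0005,0],
    [0.0035,0.0005,0],
    [0.0035,0.0005,0]
  ],
  "roll": [0,0,0,0]
}}

```text
clock: 18.6
tool_pos: [0.568, -0.1025, 0.0691]
eef_rot: [0.998, 0.064, 0.021, 0.001]
contact_force: [-9.0, -1.4, 5.8]
opening: 0.005
```

Emit:
{"name": "carry_out", "arguments": {
  "linear": [
    [0.001,0,0],
    [-0.002,0,0],
    [-0.006,-0.001,0],
    [-0.015,-0.002,0],
    [-0.03,-0.004,0],
    [-0.045,-0.006,0.02],
    [-0.055,-0.008,0.05],
    [-0.065,-0.009,0.08]
  ],
  "roll": [0,0,0,0,0,0,0,0]
}}

```text
clock: 19.27
tool_pos: [0.5026, -0.1116, 0.1494]
eef_rot: [0.998, 0.064, 0.021, 0.001]
contact_force: [1.1, -0.3, 0.2]
opening: 0.004
```

Emit:
{"name": "carry_out", "arguments": {
  "linear": [
    [-0.01,-0.03,0.03],
    [-0.02,-0.06,0.06],
    [-0.03,-0.09,0.09],
    [-0.04,-0.125,0.1],
    [-0.05,-0.16,0.1],
    [-0.06,-0.195,0.1],
    [-0.07,-0.23,0.1],
    [-0.08,-0.265,0.1]
  ],
  "roll": [0,0,0,0,0,0,0,0]
}}

```text
clock: 19.93
tool_pos: [0.4228, -0.3786, 0.25]
eef_rot: [0.998, 0.064, 0.022, 0.001]
contact_force: [0.9, 1.2, -0.6]
opening: 0.005
```

Run:
```python
from g import *
show(status.get_state())
for n in("scene","top"):
    s=snapshot(n)
    for q,z in(("tray_corner",.046),("tray_contact",.032),("latch_knob",.057),("bracket",.02)):
        for t in tip_of(s,q)[:1]: print(q,np.round(t["pixel"],1),round(t["confidence"],2),px2z(s,*t["pixel"],z).round(4))
    a=s["img"][180:300,240:400,::-1] if n=="scene" else s["img"][100:220,205:365,::-1]
    cv2.imwrite(f"pics/f_{n}.png",cv2.resize(a,(800,600),interpolation=2))
    save(s,"full_"+n)
```

```text
19.933 pos [ 0.4228 -0.3786  0.25  ] yang -1.443 F [ 0.85  1.2  -0.6 ] q [ 0.64  0.61  0.04  1.79 -0.08  0.71 -0.71] op 0.01
tray_corner [305.7 251.6] 0.63 [ 0.6039 -0.1243  0.046 ]
tray_contact [355.  269.4] 0.6 [ 0.7314 -0.0697  0.032 ]
latch_knob [307.2 240.9] 0.65 [ 0.5881 -0.1013  0.057 ]
bracket [286.5 267.3] 0.65 [ 0.589 -0.184  0.02 ]
tray_corner [303.  163.5] 0.93 [ 0.6047 -0.1368  0.046 ]
tray_contact [279.6 150.5] 0.69 [ 0.6505 -0.0563  0.032 ]
latch_knob [293.8 168.4] 0.68 [ 0.5855 -0.1057  0.057 ]
bracket [320.2 165.6] 0.62 [ 0.6029 -0.1971  0.02  ]
```

View pics/f_scene.png

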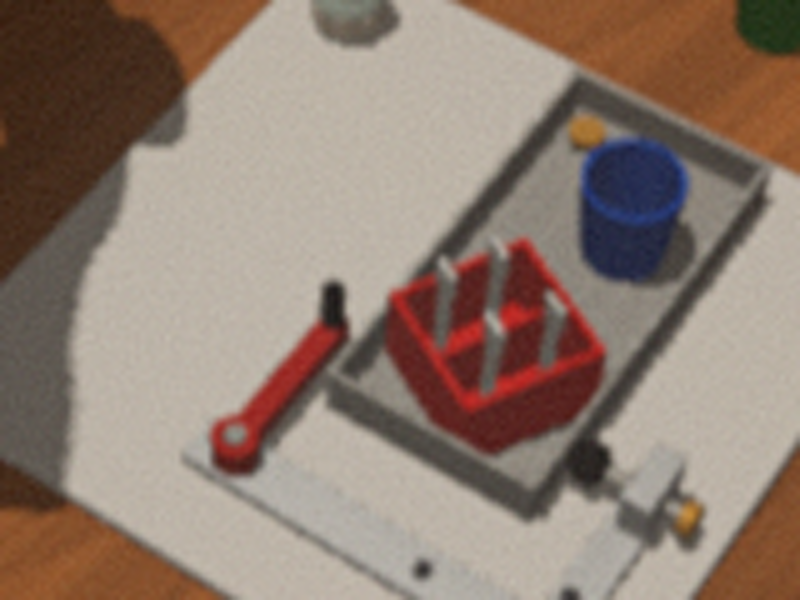

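View pics/f_top.png

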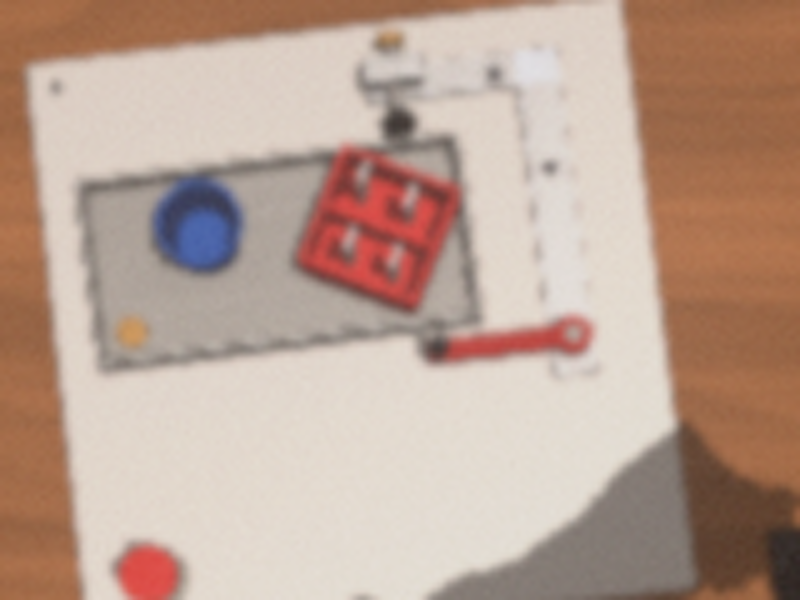

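View pics/full_scene.png

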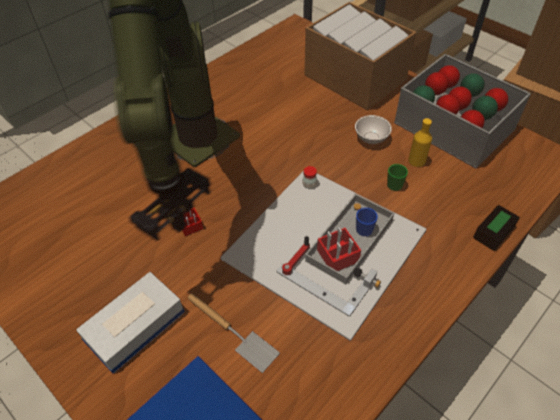

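```bash
python3 -c "
from h import *
print(finish_job())"
```

```text
the job is handed in; nothing more can be done
None
```

The tray is home against the buffer, the latch is closed behind it, and the job was handed in at about 20 s. The hand-in reports no verdict.

- **Tray:** I swung it round with closed fingers on the near wall, which took roughly 1–2 N. It met the buffer at about 0.15 rad world yaw; I measured the board at about 0.137. I held it at 11.3–13 N for about 1.8 s. With the vertical part included, the highest reading was about 14 N. The force is read only at the end of each move, so I did not see it between readings.
- **Latch:** I swung it by the knob until it met a firm stop. It did not move further at 9 N, at the position I expected for fully closed. I then backed the gripper well clear.
- **Last pictures:** The caddy, with its cutlery, and the cup are upright in the tray, and the tray rests on the buffer nose. The latch arm lies along the near wall with a small visible gap. The jar, squeeze bottle, bowl, glove box, turner and look-alikes look undisturbed.

**What disagreed or was off:**
- The tray started about 1.06 rad clockwise of the board, outside the stated 0.36 to 0.62. I worked from the measured angle.
- In the top view, the latch direction measured about 0.05 rad past closed, which I put down to picture error.
- During the pressing the tool tilted about 0.05 rad, with no visible effect.

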